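Sweep mainspring barrels into the parts carriage

ROBOT

A 6-joint arm with a two-finger parallel gripper is mounted at the origin on the work surface. World frame = base frame: x ahead of the robot, y to its left, z up, the work surface at z = 0. Lengths are in mm, angles in rad, forces in N, time in s.
With the tool pointing down it reaches from about 425 to 1125 mm from the base axis. Payload 14.9 kg.
Tool frame: the origin (TCP) lies on the centre line of the jaws, within the pads' length; the fingertips stand r.tip_extent ahead of it and the grasp point (between the pads) lies 8 mm behind it (r.tip_extent is the distance from the TCP to the fingertips, in mm); z points along the fingers, y is the line along which they close (so a half turn about z gives the same grasp; the last joint's range is limited). The gripper opens to 91 mm and grips with 3 to 60 N. Pads are 32 mm wide; open, the fingers measure 118 mm over their backs; the gripper's body (76 mm by 178 mm) begins 60 mm behind the grasp point.
Start: joints at [-0.033, 0.379, 1.734, -0, 1.028, -0.033], TCP at [700.013, -0.006, 195.132] pointing down, gripper open.
Joint ranges: [-2.77, 2.77], [-0.74, 2.19], [0, 2.66], [-1.06, 4.2], [0.31, 2.87], [-3.08, 3.08]. Speed limits (rad/s): [1.89, 1.89, 2.39, 3.14, 3.14, 3.14].

INTERFACE

Orientations are given as a 3x3 rotation matrix whose columns are the frame's x, y, z axes.
In Python, from rig import r gives the robot as it stands.
- The arm moves only by the tool drive_tool, never from a script. Its argument "targets" is a list of rows, each a list of 7 numbers: the shift along the tool's x, y, z in m, then the turn, a rotation vector about the tool's x, y, z in degrees, then the finger opening in m, from 0 to 0.0912. A call has 1 to 20 rows; each row is the pose to reach, as a shift and turn from the pose commanded when the call began, along the tool's axes at that moment; what a row does not reach only later rows make up. A row lasts 1/8 s, in which the tool goes at most 62.5 mm and 10.7 degrees, less where a joint would pass 70% of its speed; a pose out of reach is approached as far as the arm can. A call with a gripper value outside its range is refused whole. The fingers move at their own pace and stop on an object; "force" is the grip in N (left out, the last holds). Time passes only in rows, so rows that repeat a pose let the fingers close. It gives the time, the measured TCP pose, the force, the opening and the grip force at its end, in the units of the state.
- r.get_obs(): the state, without advancing time (a new reading comes with each control period).
- r.read_camera(name): name is "scene" or "side" or "wrist"; returns (picture, depth): 400x640x3 uint8, red, green, blue; 400x640 float32, mm along the optical axis (not along the pixel's ray), 0 where there is no reading.
- r.camera_model(name): a dict with "fx", "fy", "cx", "cy" (pixels), "view" (4x4, takes a point from world to camera coordinates). Camera axes: x right, y down, z forward; pixel columns grow to the right and rows downward; lengths in mm; the calibration is good to about 2 mm. A picture is of the moment at which its call begins: read the wrist's pose just before it. camera_model takes no time and is no camera call; for the wrist camera it gives the pose at the moment of the call.
- r.close_job(): hands the job in; it is judged then, once.
The state is a dict: "t": time; "joint_pos": joint angles; "joint_velocities": joint speeds; "effort": joint torques, N m; "position": TCP position; "tcp_rot": TCP orientation; "ft_force": force on the tool from outside, world axes, zero at the start; "torque": the same for the moment, N m; "gripper_width": finger opening in mm; "grasp_force": force on a finger pad.
Only numpy, scipy, OpenCV 4.12 (cv2) and the standard library are available. Lean on these libraries where they do the work, as an engineer would, in place of code of your own. Each camera call takes 0.05 s, during which the arm holds its last target. There are 200 camera calls.

TASK

Push the parts carriage along its brass rail up against the stop, so that it stands in front of the green sorting plate; then sweep the three brass barrels off the open front edge of the plate so that they drop into the carriage. Only push and sweep with the fingers: pick nothing up. Leave the amber oil jar standing in its place on the plate and everything else on the shelf where it is.

Things in the scene. Friction and masses are not known exactly. Their poses are not given: they have to be found in the camera images.
- station: Fixed sorting station: green plate 167 mm deep (x) by 232 mm wide (y), top 52 mm above the shelf, on a grey pedestal. Origin on the shelf straight below the middle of the plate's front edge; x points from that edge to the back of the plate (away from the robot), y to the left, z up. Left, right and back edges have 4 mm steel rims 10 mm higher than the plate (inner faces at y = +-112 mm, x = 163 mm).
- lip (a point): Middle of the plate's front edge, on its top face, 52 mm above the shelf. This edge runs along the station's y and has no rim: parts are swept over it, towards the station's -x.
- stop (a point): Top of the brass stop, 30 mm above the shelf, at station x = -37.5, y = 131 mm. It stands on the brass rail, 22 mm wide and 10 mm high, that runs along the station's y in front of the plate from y = -315 to +155 mm; the rail's end feet are no higher than the rail.
- carriage (a joint): Position of the carriage along the rail, in m, growing towards the station's +y: 0 at the right end, 0.16 against the stop, centred in front of the plate. It starts to the right of that. It slides stiffly (about 2 N) and stays where it is left.
- push_face (a point): Middle of the outside of the carriage's right end wall, 26 mm above the shelf: pushing here towards the station's +y (from the right) moves the carriage to its stop.
- barrel_a: Loose brass mainspring barrel: a plain drum 34 mm in diameter and 14 mm high, about 60 g, with a copper-coloured disc and a dark dot on top, standing flat on the green plate. Origin at the centre of its underside, z up along its axis.
- barrel_b: Second loose brass mainspring barrel: a plain drum 34 mm in diameter and 14 mm high, about 60 g, with a copper-coloured disc and a dark dot on top, standing flat on the green plate. Origin at the centre of its underside, z up along its axis.
- barrel_c: Third loose brass mainspring barrel: a plain drum 34 mm in diameter and 14 mm high, about 60 g, with a copper-coloured disc and a dark dot on top, standing flat on the green plate. Origin at the centre of its underside, z up along its axis.
- oil_jar: Closed amber oil jar with a black cap, 28 mm in diameter, 30 mm high, 50 g, standing on the green plate beside the barrels. Stays where it is. It and the barrels stand in four lanes about 50 mm apart along the station's y, in any order, each centre 35 to 90 mm from the front edge. Origin at the centre of its underside.
- parts_cup: Open red plastic cup, 66 mm in diameter, 70 mm high, left of the plate; bystander. Origin at the centre of its underside.
- arbor: Blued steel arbor rod 130 mm long and 8 mm thick with two square 16 mm collars, lying along its x right of the plate, behind the rail; bystander. Origin on the shelf below its middle.
- dial: White porcelain clock dial, a disc 110 mm in diameter and 4 mm thick, lying on the shelf to the right; bystander. Origin at the centre of its underside.
- movement_stand: Chromed movement stand, base 100 x 120 mm, two posts with black jaws, 108 mm high, far left of the plate; bystander. Origin at the centre of its underside.
- screwdriver: Screwdriver 160 mm long lying on the shelf beyond the plate; bystander. Origin on the shelf below it.
- tray (a point): Centre of the underside of the carriage, 12 mm above the shelf; axes as the station's. Open aluminium tray with black floor, 101 mm (x) by 250 mm (y) outside, walls and floor 4 mm. Back and end walls reach 40 mm above the shelf, the wall nearest the robot 68 mm. At the stop its back wall lies just under the plate's front edge, so that what leaves the edge falls inside.
Mind the look-alikes: they are no part of the job. Leave any blue or grey look-alike of the barrel_c alone.

How it is judged (in metres and radians):
On the way, in this order (a step that is already met when the one before it is completed fails the run):
1. the carriage is against its stop with the barrels still on the plate (value of joint carriage above 0.15 m and height (world z) of each of barrel_a, barrel_b, barrel_c above 0.045 m), for 0.2 s.
2. all three barrels are in the carriage (x of barrel_a in the frame of tray between -0.048 and 0.048 m and y of barrel_a in the frame of tray between -0.122 and 0.122 m and z of barrel_a in the frame of tray between 0 and 0.034 m and x of barrel_b in the frame of tray between -0.048 and 0.048 m and y of barrel_b in the frame of tray between -0.122 and 0.122 m and z of barrel_b in the frame of tray between 0 and 0.034 m and x of barrel_c in the frame of tray between -0.048 and 0.048 m and y of barrel_c in the frame of tray between -0.122 and 0.122 m and z of barrel_c in the frame of tray between 0 and 0.034 m), for 0.2 s.
At the end, for the whole second after the job is handed in: The carriage is within 10 mm of its stop, all three barrels lie at rest inside it (any way up), the oil jar stands upright within 15 mm of its starting place, and the other things are within 20 mm of theirs (all of step 2 and value of joint carriage above 0.15 m and linear speed of each of barrel_a, barrel_b, barrel_c below 0.02 m/s and distance of oil_jar from where it was at the start of the episode below 0.015 m and angle between oil_jar's own z axis and vertical below 0.2 rad and distance of each of parts_cup, arbor, dial, movement_stand, screwdriver from where it was at the start of the episode below 0.02 m); the robot touches nothing.
It fails at once if a barrel is lifted more than about 14 mm above the plate (height (world z) of any of barrel_a, barrel_b, barrel_c above 0.066 m).
It fails at once if a barrel leaves the plate before the carriage is at its stop (value of joint carriage below 0.145 m and height (world z) of any of barrel_a, barrel_b, barrel_c below 0.035 m).
It fails at once if the oil jar is shifted by more than 15 mm or tipped (distance of oil_jar from where it was at the start of the episode above 0.015 m or angle between oil_jar's own z axis and vertical above 0.4 rad).
It fails at once if another bystander is shifted by more than 20 mm (distance of any of parts_cup, arbor, dial, movement_stand, screwdriver from where it was at the start of the episode above 0.02 m).
It also fails if it takes over 48 s, if anything falls off the work surface, if the arm or the gripper's body presses on something with over 40 N, if the wrist force passes 120 N, or if a joint passes its speed limit or range.

## Working session

There is one attempt and no reset: what is moved stays moved. The work goes in short steps, Python scripts to look and compute and a tool call to move; the robot and the scene stay as the last step left them, time stands still between calls to the robot, and variables do not carry over. Pictures are saved under pics/ and viewed, at most 10 in all, crops included, and the job is handed in when it is done.

Besides the shell and the picture viewer there is one more tool, called after "Request:" in YAML: its name, and indented under it one key for each argument. drive_tool: Moves the arm, as the interface text tells. Its arguments: {"type":"object","properties":{"targets":{"type":"array","items":{"type":"array","items":{"type":"number"}}},"force":{"type":"number"}},"required":["targets"]}

```bash
mkdir -p pics; cat > h.py <<'E'
import numpy as np,cv2
from rig import r
def shot(n):
    m=r.camera_model(n); p,d=r.read_camera(n); return m,p,d
def world(m,d,u,v):
    z=d; T=np.linalg.inv(np.array(m["view"]))
    P=np.stack([(u-m["cx"])/m["fx"]*z,(v-m["cy"])/m["fy"]*z,z,np.ones_like(z)],-1)
    return (P@T.T)[...,:3]
def cloud(m,d):
    v,u=np.mgrid[:d.shape[0],:d.shape[1]].astype(float); return world(m,d.astype(float),u,v)
E
python3 - <<'E'
from h import *
print(r.tip_extent); o=r.get_obs(); print(o["t"],o["tcp_rot"],o["ft_force"])
for n in("scene","side"):
    m,p,d=shot(n); cv2.imwrite(f"pics/{n}0.png",p[...,::-1]); np.savez(f"{n}0.npz",p=p,d=d,**{k:m[k] for k in m})
    print(n,np.linalg.inv(np.array(m["view"]))[:3].round(2))
E
```

```text
11.0
0.0 [[-1.24418480e-05  9.99999384e-01 -1.10958228e-03]
 [ 1.00000000e+00  1.24583512e-05  1.48664886e-05]
 [ 1.48803030e-05 -1.10958209e-03 -9.99999384e-01]] [-0.02024408  0.0464107  -0.2901255 ]
scene [[ 8.50000e-01  4.50000e-01 -2.90000e-01  9.83780e+02]
 [ 5.30000e-01 -7.10000e-01  4.50000e-01 -6.31470e+02]
 [-1.00000e-02 -5.40000e-01 -8.40000e-01  1.22749e+03]]
side [[-8.2000e-01 -4.0000e-01  4.1000e-01  2.4960e+01]
 [-5.7000e-01  5.6000e-01 -6.0000e-01  8.2749e+02]
 [ 1.0000e-02 -7.3000e-01 -6.8000e-01  9.7767e+02]]
```

View pics/scene0.png

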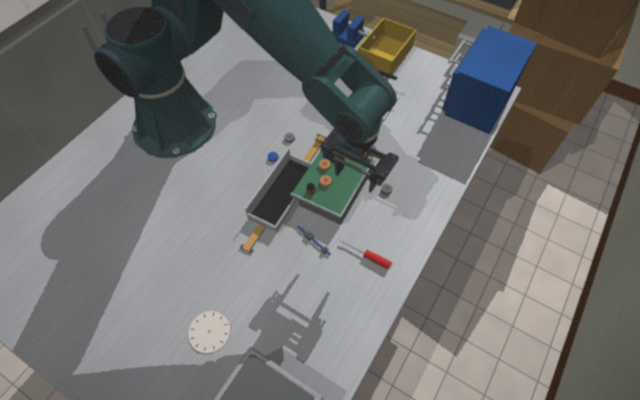

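View pics/side0.png

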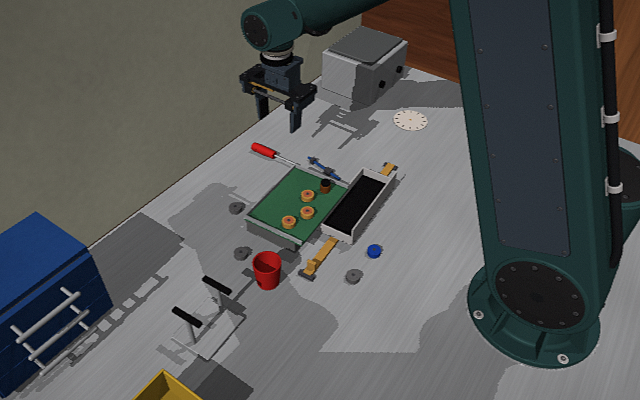

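The side view shows the jar at (325,186), barrels at (307,196), (306,212) and (289,222), the carriage around (360,205), the stop end near (330,245). In the scene view the jar is at (311,188) and the carriage's near (right) end at (270,215).

```bash
cat > meas.py <<'E'
from h import *
z=np.load("side0.npz"); m={k:z[k] for k in("fx","fy","cx","cy","view")}; p=z["p"];d=z["d"]
W=cloud(m,d); hsv=cv2.cvtColor(p,cv2.COLOR_RGB2HSV)
roi=np.zeros(d.shape,bool); roi[150:290,230:410]=1
g=roi&(hsv[...,0]>55)&(hsv[...,0]<85)&(hsv[...,1]>100)&(abs(W[...,2]-52)<5)
P=W[g]; print("green z",np.median(P[:,2]))
rect=cv2.minAreaRect(P[:,:2].astype(np.float32)); print(rect, cv2.boxPoints(rect).round(1).tolist())
o=roi&(hsv[...,0]<22)&(hsv[...,1]>90)
n,l,s,c=cv2.connectedComponentsWithStats(o.astype(np.uint8))
for i in range(1,n):
    if s[i,4]>12:
        Q=W[l==i]; print(c[i].round(1),s[i,4],"z",np.percentile(Q[:,2],[5,50,95]).round(1),"med",np.median(Q,0).round(1))
        t=Q[abs(Q[:,2]-66)<2.5]
        if len(t)>10: print("  top circle",[x for x in cv2.minEnclosingCircle(t[:,:2].astype(np.float32))])
b=roi&(hsv[...,2]<45)&(abs(W[...,2]-16)<6); Q=W[b]
rect=cv2.minAreaRect(Q[:,:2].astype(np.float32)); print("floor",rect,np.median(Q[:,2]))
b=np.zeros_like(roi); b[170:200,315:335]=1; b&=(hsv[...,2]<60)&(abs(W[...,2]-82)<5); print("cap",W[b].mean(0),b.sum())
Q=W[roi&(abs(W[...,2]-68)<2)&(hsv[...,1]<60)]; print("front wall top",cv2.minAreaRect(Q[:,:2].astype(np.float32)))
E
python3 meas.py
```

```text
green z 51.730367877941944
((589.9164428710938, 73.47196197509766), (166.4385986328125, 231.09230041503906), 3.813830614089966) [[499.20001220703125, 183.1999969482422], [514.5999755859375, -47.400001525878906], [680.5999755859375, -36.29999923706055], [665.2999877929688, 194.3000030517578]]
[266.8 152.7] 115 z [ 5.9 17.1 26. ] med [806.3 -69.6  17.1]
[387.1 168.9] 110 z [ 4.9  9.1 13.2] med [ 490.4 -224.4    9.1]
[324.6 188.5] 74 z [52.  65.1 77.7] med [556.    1.2  65.1]
  top circle [(556.29296875, 0.6966049671173096), 10.833358764648438]
[307.1 195.4] 135 z [53.3 65.  68.2] med [579.4  48.2  65. ]
  top circle [(581.2863159179688, 43.69013977050781), 17.63706398010254]
[306.9 212.4] 139 z [55.2 65.2 69. ] med [544.4  98.1  65.2]
  top circle [(546.979248046875, 94.31224822998047), 17.39555549621582]
[288.4 221.9] 151 z [54.1 65.  69.3] med [562.1 149.8  65. ]
  top circle [(565.4337768554688, 146.41600036621094), 17.599414825439453]
[319.7 256.2] 448 z [ 4.6  9.8 28.3] med [464.2 157.    9.8]
[266.9 269.1] 885 z [ 8.1 45.6 70.3] med [527.1 278.5  45.6]
  top circle [(524.6484375, 278.5463562011719), 34.68290328979492]
floor ((586.7941284179688, 24.768569946289062), (370.6894836425781, 461.4126892089844), 16.395463943481445) 15.523679648738494
cap [559.58898736  -5.62909669  81.3861427 ] 60
front wall top ((470.04022216796875, 45.64422607421875), (269.79815673828125, 347.0199890136719), 30.903928756713867)
```

```bash
python3 - <<'E'
from h import *
a=np.deg2rad(3.81);R=np.array([[np.cos(a),np.sin(a)],[-np.sin(a),np.cos(a)]])
for n in("side","scene"):
    z=np.load(n+"0.npz"); m={k:z[k] for k in("fx","fy","cx","cy","view")}; W=cloud(m,z["d"])
    S=W.copy(); S[...,:2]=(W[...,:2]-[506.9,67.9])@R.T
    X,Y,Z=S[...,0],S[...,1],S[...,2]
    for nm,k in (("end/back z>30",(Z>30)&(Z<43)),("front z>55",(Z>55)&(Z<71))):
        k=k&(X<-6)&(X>-130)&(Y<110)&(Y>-330)
        print(n,nm,k.sum(),"x",np.percentile(X[k],[1,5,50,95,99]).round(),"y",np.percentile(Y[k],[1,5,50,95,99]).round())
    k=(Z>12)&(Z<43)&(X>-75)&(X<-20)&(Y<-60)&(Y>-330); print("midY",np.percentile(Y[k],[0.5,2,5]).round(1))
    k=(Z>6)&(Z<25)&(X>-5)&(X<200)&(Y<-125)&(Y>-330); print("arbor x",np.percentile(X[k],[2,98]).round(),"y",np.percentile(Y[k],[2,98]).round())
E
```

```text
side end/back z>30 322 x [-87. -87. -69. -13.  -8.] y [-231. -227.  -67.   22.   23.]
side front z>55 241 x [-88. -87. -85. -82. -81.] y [-225. -213.  -87.   16.   22.]
midY [-282.6 -231.3 -227.1]
arbor x [ -4. 179.] y [-228. -130.]
scene end/back z>30 231 x [-81. -81. -78. -15.  -7.] y [-232. -231. -120.   18.   20.]
scene front z>55 211 x [-84. -83. -80. -78. -77.] y [-229. -221. -116.    5.   18.]
midY [-309.9 -271.1 -232. ]
arbor x [ -4. 190.] y [-310. -131.]
```

Request:
drive_tool:
  targets:
    - [-0.05, -0.05, 0, 0, 0, -1, 0]
    - [-0.09, -0.09, 0, 0, 0, -2, 0]
    - [-0.13, -0.13, 0, 0, 0, -3, 0]
    - [-0.17, -0.17, 0, 0, 0, -3.8, 0]
    - [-0.209, -0.215, 0, 0, 0, -3.8, 0]
    - [-0.209, -0.215, 0, 0, 0, -3.8, 0]
    - [-0.209, -0.215, 0.05, 0, 0, -3.8, 0]
    - [-0.209, -0.215, 0.1, 0, 0, -3.8, 0]
    - [-0.209, -0.215, 0.14, 0, 0, -3.8, 0]
    - [-0.209, -0.215, 0.159, 0, 0, -3.8, 0]
    - [-0.209, -0.215, 0.159, 0, 0, -3.8, 0]
    - [-0.209, -0.215, 0.159, 0, 0, -3.8, 0]

```text
t: 1.6
position: [486.1, -209.3, 37.4]
tcp_rot: [[-0.066, 0.998, 0.002], [0.998, 0.066, -0.001], [-0.001, 0.002, -1.0]]
ft_force: [-0.3, 0.5, -0.4]
gripper_width: 0.3
grasp_force: 0.0
```

Request:
drive_tool:
  targets:
    - [0.012, 0, 0, 0, 0, 0, 0]
    - [0.022, 0, 0, 0, 0, 0, 0]
    - [0.03, 0, 0, 0, 0, 0, 0]
    - [0.038, 0, 0, 0, 0, 0, 0]
    - [0.046, 0, 0, 0, 0, 0, 0]
    - [0.054, 0, 0, 0, 0, 0, 0]
    - [0.062, 0, 0, 0, 0, 0, 0]
    - [0.07, 0, 0, 0, 0, 0, 0]
    - [0.078, 0, 0, 0, 0, 0, 0]
    - [0.086, 0, 0, 0, 0, 0, 0]
    - [0.094, 0, 0, 0, 0, 0, 0]
    - [0.102, 0, 0, 0, 0, 0, 0]
    - [0.109, 0, 0, 0, 0, 0, 0]
    - [0.115, 0, 0, 0, 0, 0, 0]
    - [0.12, 0, 0, 0, 0, 0, 0]
    - [0.124, 0, 0, 0, 0, 0, 0]
    - [0.127, 0, 0, 0, 0, 0, 0]
    - [0.129, 0, 0, 0, 0, 0, 0]
    - [0.131, 0, 0, 0, 0, 0, 0]
    - [0.131, 0, 0, 0, 0, 0, 0]

```text
t: 4.1
position: [476.3, -78.2, 36.1]
tcp_rot: [[-0.066, 0.998, -0.0], [0.998, 0.066, 0.0], [0.0, -0.0, -1.0]]
ft_force: [0.6, -0.4, -0.0]
gripper_width: 0.5
grasp_force: 0.0
```

Request:
drive_tool:
  targets:
    - [0.001, 0, 0, 0, 0, 0, 0]
    - [0.002, 0, 0, 0, 0, 0, 0]
    - [0.003, 0, 0, 0, 0, 0, 0]

```text
t: 4.47
position: [476.1, -75.3, 36.2]
tcp_rot: [[-0.066, 0.998, 0.0], [0.998, 0.066, -0.0], [-0.0, 0.0, -1.0]]
ft_force: [0.4, -0.5, -0.7]
gripper_width: 0.5
grasp_force: 0.0
```

```bash
cat > tr.py <<'E'
from h import *
a=np.deg2rad(3.81);R=np.array([[np.cos(a),np.sin(a)],[-np.sin(a),np.cos(a)]])
def st(xy): return (np.asarray(xy)-[506.9,67.9])@R.T
E
python3 - <<'E'
from tr import *
m,p,d=shot("side"); W=cloud(m,d); S=W.copy(); S[...,:2]=st(W[...,:2]); X,Y,Z=S[...,0],S[...,1],S[...,2]
k=(Z>55)&(Z<71)&(X<-70)&(X>-100)&(abs(Y)<200); print("front wall y",np.percentile(Y[k],[1,5,95,99]).round(1))
print(st(r.get_obs()["position"][:2]))
cv2.imwrite("pics/side1.png",cv2.resize(p[130:310,220:460,::-1],None,fx=3,fy=3))
E
```

```text
front wall y [-181.8 -173.5   17.8   21.7]
[ -40.24637748 -140.7056779 ]
```

View pics/side1.png

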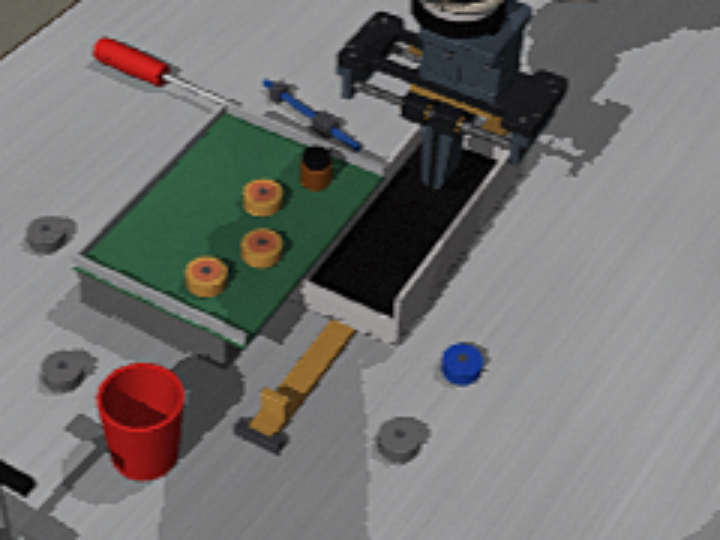

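The carriage has not moved (left end still at y≈22), and the fingers at crop (437,170) look to be inside the tray. I'll check from the other view before moving.

```bash
python3 - <<'E'
from tr import *
m,p,d=shot("scene"); W=cloud(m,d); S=W.copy(); S[...,:2]=st(W[...,:2]); X,Y,Z=S[...,0],S[...,1],S[...,2]
k=(Z>55)&(Z<71)&(X<-70)&(X>-100)&(abs(Y)<260); print("front wall y",np.percentile(Y[k],[1,5,95,99]).round(1))
for lo,hi in((10,20),(20,30),(30,38),(38,44)):
    k=(Z>lo)&(Z<hi)&(X>-70)&(X<-15)&(Y<-60)&(Y>-260); print(lo,np.histogram(Y[k],np.arange(-260,-55,15))[0])
print(r.get_obs()["position"])
cv2.imwrite("pics/scene1.png",cv2.resize(p[120:280,200:420,::-1],None,fx=3.5,fy=3.5))
E
```

```text
front wall y [-230.9 -227.4    9.    17.3]
10 [15 27 11 79 78 71 74 74 45 44  8  8 11]
20 [ 0 15 11  4  6  6  1  0  3  2  1  0  2]
30 [ 0  9 12  0  0  0  0  0  0  0  0  0  0]
38 [ 0 11  8  0  0  0  0  0  0  0  0  0  0]
[476.10996098 -75.23920451  36.1350446 ]
```

View pics/scene1.png

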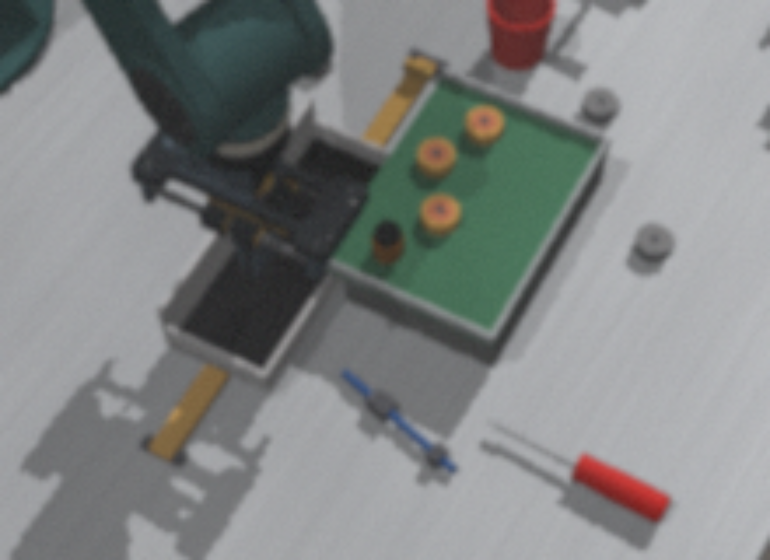

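```bash
python3 - <<'E'
from tr import *
for n in("side","scene"):
    m,p,d=shot(n); W=cloud(m,d); S=W.copy(); S[...,:2]=st(W[...,:2]); X,Y,Z=S[...,0],S[...,1],S[...,2]
    k=(X>-75)&(X<-5)&(abs(Y+140)<45)&(Z>18)&(Z<130)
    for lo in range(18,110,6):
        q=k&(Z>=lo)&(Z<lo+6)
        if q.sum(): print(n,lo,q.sum(),"x",np.percentile(X[q],[3,97]).round(),"y",np.percentile(Y[q],[3,97]).round())
print(r.tip_extent)
E
```

```text
side 18 58 x [-61.  -8.] y [-179.  -98.]
side 48 1 x [-44. -44.] y [-126. -126.]
side 54 10 x [-48. -33.] y [-134. -121.]
side 60 17 x [-51. -37.] y [-154. -121.]
side 66 19 x [-51. -31.] y [-153. -120.]
side 72 19 x [-52. -35.] y [-145. -118.]
side 78 22 x [-53. -31.] y [-151. -120.]
side 84 18 x [-53. -34.] y [-153. -121.]
side 90 22 x [-53. -32.] y [-143. -119.]
side 96 29 x [-54. -31.] y [-150. -120.]
side 102 16 x [-55. -29.] y [-134. -119.]
side 108 21 x [-56. -30.] y [-132. -120.]
scene 18 78 x [-72.  -7.] y [-180. -118.]
scene 54 7 x [-45. -30.] y [-159. -140.]
scene 60 9 x [-44. -29.] y [-161. -137.]
scene 66 7 x [-43. -28.] y [-159. -143.]
scene 72 10 x [-44. -27.] y [-161. -131.]
scene 78 13 x [-45. -26.] y [-160. -135.]
scene 84 11 x [-49. -25.] y [-159. -136.]
scene 90 10 x [-44. -26.] y [-160. -140.]
scene 96 3 x [-47. -26.] y [-160. -152.]
scene 102 1 x [-25. -25.] y [-157. -157.]
11.0
```

```bash
python3 - <<'E'
from tr import *
for n in("side","scene"):
    z=np.load(n+"0.npz"); m={k:z[k] for k in("fx","fy","cx","cy","view")}; W=cloud(m,z["d"]); X,Y,Z=np.moveaxis(W,-1,0)
    k=(abs(X-700)<90)&(abs(Y)<60)&(Z>130)&(Z<300)
    for lo in range(160,230,6):
        q=k&(Z>=lo)&(Z<lo+6)
        if q.sum(): print(n,lo,q.sum(),"x",np.percentile(X[q],[3,97]).round(),"y",np.percentile(Y[q],[3,97]).round())
E
```

```text
side 208 5 x [745. 747.] y [-16.   3.]
side 214 31 x [644. 748.] y [-11.  20.]
side 220 42 x [643. 752.] y [-15.  19.]
side 226 47 x [642. 752.] y [-14.  19.]
scene 208 3 x [654. 747.] y [-17.  -5.]
scene 214 17 x [650. 756.] y [-19.  12.]
scene 220 15 x [648. 756.] y [-20.   8.]
scene 226 20 x [650. 757.] y [-19.  11.]
```

Both views agree that the fingertips really sit about 16 mm above the reported TCP z, not 11 mm below it. The fingers passed over the 40 mm end wall at about 52 mm and touched nothing. I'll back out and go down to TCP z≈9.

Request:
drive_tool:
  targets:
    - [0, 0, -0.02, 0, 0, 0, 0]
    - [-0.04, 0, -0.02, 0, 0, 0, 0]
    - [-0.08, 0, -0.02, 0, 0, 0, 0]
    - [-0.12, 0, -0.02, 0, 0, 0, 0]
    - [-0.134, 0, -0.02, 0, 0, 0, 0]
    - [-0.134, 0, -0.02, 0, 0, 0, 0]
    - [-0.134, 0, 0.01, 0, 0, 0, 0]
    - [-0.134, 0, 0.02, 0, 0, 0, 0]
    - [-0.134, 0, 0.027, 0, 0, 0, 0]
    - [-0.134, 0, 0.027, 0, 0, 0, 0]

```text
t: 5.92
position: [485.0, -208.6, 9.1]
tcp_rot: [[-0.067, 0.998, -0.0], [0.998, 0.067, 0.0], [0.0, -0.0, -1.0]]
ft_force: [1.2, 0.1, 0.9]
gripper_width: 0.3
grasp_force: 0.0
```

```bash
python3 - <<'E'
from tr import *
print(r.get_obs()["position"],r.get_obs()["ft_force"])
for n in("side","scene"):
    m,p,d=shot(n); W=cloud(m,d); S=W.copy(); S[...,:2]=st(W[...,:2]); X,Y,Z=S[...,0],S[...,1],S[...,2]
    k=(X>-75)&(X<-5)&(abs(Y+275)<28)&(Z>14)&(Z<60)
    for lo in range(14,50,4):
        q=k&(Z>=lo)&(Z<lo+4)
        if q.sum(): print(n,lo,q.sum(),"x",np.percentile(X[q],[3,97]).round(),"y",np.percentile(Y[q],[3,97]).round())
E
```

```text
[ 485.00510987 -208.60872369    9.12638054] [1.20864797 0.13413368 0.89770247]
side 26 4 x [-40. -35.] y [-263. -258.]
side 30 6 x [-50. -36.] y [-285. -255.]
side 34 10 x [-52. -36.] y [-270. -254.]
side 38 11 x [-52. -34.] y [-284. -256.]
side 42 9 x [-51. -34.] y [-280. -253.]
side 46 11 x [-52. -36.] y [-277. -254.]
scene 14 4 x [-38. -32.] y [-300. -283.]
scene 30 2 x [-44. -33.] y [-294. -292.]
scene 34 7 x [-40. -28.] y [-293. -268.]
scene 38 5 x [-45. -30.] y [-294. -282.]
scene 42 4 x [-45. -29.] y [-293. -288.]
scene 46 7 x [-47. -27.] y [-294. -267.]
```

Request:
drive_tool:
  targets:
    - [0.01, 0, 0.002, 0, 0, 0, 0]
    - [0.018, 0, 0.002, 0, 0, 0, 0]
    - [0.026, 0, 0.002, 0, 0, 0, 0]
    - [0.034, 0, 0.002, 0, 0, 0, 0]
    - [0.042, 0, 0.002, 0, 0, 0, 0]
    - [0.05, 0, 0.002, 0, 0, 0, 0]
    - [0.058, 0, 0.002, 0, 0, 0, 0]
    - [0.066, 0, 0.002, 0, 0, 0, 0]
    - [0.074, 0, 0.002, 0, 0, 0, 0]
    - [0.082, 0, 0.002, 0, 0, 0, 0]
    - [0.09, 0, 0.002, 0, 0, 0, 0]
    - [0.097, 0, 0.002, 0, 0, 0, 0]
    - [0.104, 0, 0.002, 0, 0, 0, 0]
    - [0.11, 0, 0.002, 0, 0, 0, 0]
    - [0.115, 0, 0.002, 0, 0, 0, 0]
    - [0.119, 0, 0.002, 0, 0, 0, 0]
    - [0.123, 0, 0.002, 0, 0, 0, 0]
    - [0.126, 0, 0.002, 0, 0, 0, 0]

```text
t: 8.28
position: [476.6, -83.1, 7.1]
tcp_rot: [[-0.066, 0.998, -0.0], [0.998, 0.066, 0.0], [0.0, -0.0, -1.0]]
ft_force: [-1.2, -1.9, 0.0]
gripper_width: 0.4
grasp_force: 1.1
```

Request:
drive_tool:
  targets:
    - [0.001, 0, 0, 0, 0, 0, 0]
    - [0.002, 0, 0, 0, 0, 0, 0]
    - [0.003, 0, 0, 0, 0, 0, 0]

```text
t: 8.65
position: [476.5, -81.0, 7.2]
tcp_rot: [[-0.067, 0.998, 0.0], [0.998, 0.067, -0.001], [-0.001, 0.0, -1.0]]
ft_force: [-3.6, -23.5, -0.6]
gripper_width: 0.0
grasp_force: 11.3
```

```bash
cat > carr.py <<'E'
from tr import *
for n in ("side","scene"):
    m,p,d=shot(n); W=cloud(m,d); S=W.copy(); S[...,:2]=st(W[...,:2]); X,Y,Z=S[...,0],S[...,1],S[...,2]
    k=(Z>55)&(Z<71)&(X<-70)&(X>-100)&(abs(Y)<200); print(n,"front wall y",np.percentile(Y[k],[1,5,95,99]).round(1))
print(st(r.get_obs()["position"][:2]))
E
python3 carr.py
```

```text
side front wall y [-125.  -113.8  115.3  122.4]
scene front wall y [-21.9 -16.4 114.2 118.7]
[ -40.22100279 -146.68023967]
```

The force jumped to 23 N and the left end is at y≈122, so the carriage is at the stop. Next I sweep barrel A (station 73, -29).

Request:
drive_tool:
  targets:
    - [-0.01, 0, 0, 0, 0, 0, 0]
    - [-0.02, 0, -0.02, 0, 0, 0, 0]
    - [-0.02, 0, -0.07, 0, 0, 0, 0]
    - [-0.02, 0, -0.11, 0, 0, 0, 0]
    - [0.01, 0.04, -0.11, 0, 0, 0, 0]
    - [0.05, 0.08, -0.11, 0, 0, 0, 0]
    - [0.09, 0.12, -0.11, 0, 0, 0, 0]
    - [0.117, 0.155, -0.11, 0, 0, 0, 0]
    - [0.117, 0.155, -0.11, 0, 0, 0, 0]
    - [0.117, 0.155, -0.08, 0, 0, 0, 0]
    - [0.117, 0.155, -0.05, 0, 0, 0, 0]
    - [0.117, 0.155, -0.034, 0, 0, 0, 0]
    - [0.117, 0.155, -0.034, 0, 0, 0, 0]

```text
t: 10.38
position: [622.5, 46.2, 40.4]
tcp_rot: [[-0.066, 0.998, -0.002], [0.998, 0.066, -0.0], [0.0, -0.002, -1.0]]
ft_force: [-0.1, -0.3, 1.1]
gripper_width: 0.4
grasp_force: 0.0
```

```bash
cat > chk.py <<'E'
from tr import *
import sys
o=r.get_obs(); print(st(o["position"][:2]).round(1),o["position"][2].round(1),o["ft_force"].round(1) if hasattr(o["ft_force"],"round") else o["ft_force"])
m,p,d=shot("side"); W=cloud(m,d); S=W.copy(); S[...,:2]=st(W[...,:2]); X,Y,Z=S[...,0],S[...,1],S[...,2]
hsv=cv2.cvtColor(p,cv2.COLOR_RGB2HSV)
k=((hsv[...,0]<22)&(hsv[...,1]>90)&(X>-90)&(X<160)&(abs(Y)<112)&(Z>12)).astype(np.uint8)
n,l,s,c=cv2.connectedComponentsWithStats(k)
for i in range(1,n):
    if s[i,4]>15: q=l==i; print(c[i].round(),s[i,4],"st",np.median(S[q],0).round(),"ztop",np.percentile(Z[q],95).round(1))
if len(sys.argv)>1: cv2.imwrite(f"pics/{sys.argv[1]}.png",cv2.resize(p[130:310,220:460,::-1],None,fx=3,fy=3))
E
python3 chk.py s2
```

```text
[113.9 -29.3] 40.4 [-0.1 -0.3  1.1]
[292. 166.] 59 st [101.  -4. 166.] ztop 169.0
[295. 173.] 16 st [ 88.   5. 155.] ztop 159.3
[325. 189.] 75 st [ 44. -69.  67.] ztop 76.5
[307. 195.] 131 st [ 71. -26.  65.] ztop 68.7
[307. 212.] 139 st [40. 28. 65.] ztop 68.6
[288. 222.] 148 st [61. 79. 65.] ztop 68.9
```

View pics/s2.png

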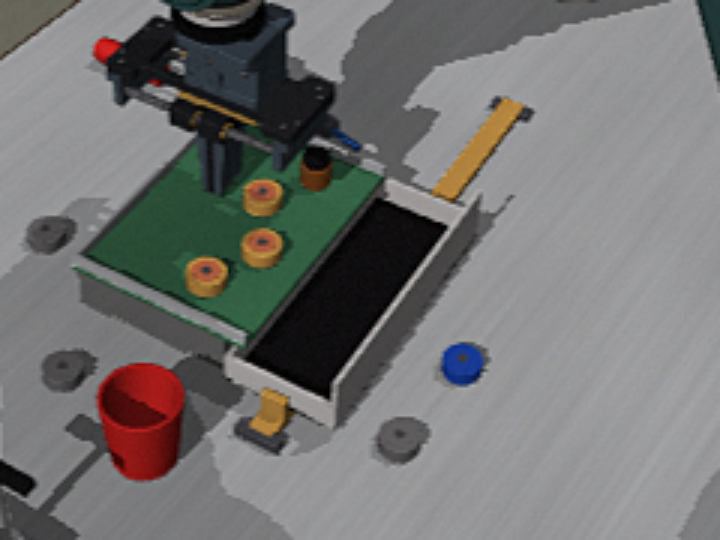

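The view shows the carriage in front of the plate against the stop at crop (275,410), and the fingers at crop (220,185) standing behind barrel A at (263,197). Sweeping it now.

Request:
drive_tool:
  targets:
    - [0, -0.003, 0.002, 0, 0, 0, 0]
    - [0, -0.01, 0.002, 0, 0, 0, 0]
    - [0, -0.018, 0.002, 0, 0, 0, 0]
    - [0, -0.026, 0.002, 0, 0, 0, 0]
    - [0, -0.034, 0.002, 0, 0, 0, 0]
    - [0, -0.042, 0.002, 0, 0, 0, 0]
    - [0, -0.05, 0.002, 0, 0, 0, 0]
    - [0, -0.058, 0.002, 0, 0, 0, 0]
    - [0, -0.066, 0.002, 0, 0, 0, 0]
    - [0, -0.074, 0.002, 0, 0, 0, 0]
    - [0, -0.082, 0.002, 0, 0, 0, 0]
    - [0, -0.09, 0.002, 0, 0, 0, 0]
    - [0, -0.098, 0.002, 0, 0, 0, 0]
    - [0, -0.106, 0.002, 0, 0, 0, 0]
    - [0, -0.112, 0.002, 0, 0, 0, 0]
    - [0, -0.112, 0.002, 0, 0, 0, 0]

```text
t: 12.42
position: [511.2, 39.3, 39.1]
tcp_rot: [[-0.066, 0.998, -0.0], [0.998, 0.066, -0.0], [0.0, -0.0, -1.0]]
ft_force: [0.4, 0.4, 0.4]
gripper_width: 0.6
grasp_force: 0.0
```

```bash
python3 chk.py
```

```text
[  2.4 -28.9] 39.1 [0.4 0.4 0.4]
[331. 182.] 67 st [ -7.  -4. 164.] ztop 169.8
[307. 212.] 138 st [39. 27. 65.] ztop 68.1
[335. 215.] 122 st [-14. -24.  39.] ztop 50.0
[288. 222.] 150 st [61. 79. 65.] ztop 69.2
```

Request:
drive_tool:
  targets:
    - [0, 0, -0.04, 0, 0, 0, 0]
    - [0, 0.01, -0.05, 0, 0, 0, 0]
    - [0.03, 0.05, -0.05, 0, 0, 0, 0]
    - [0.053, 0.085, -0.05, 0, 0, 0, 0]
    - [0.053, 0.085, -0.05, 0, 0, 0, 0]
    - [0.053, 0.085, -0.02, 0, 0, 0, 0]
    - [0.053, 0.085, 0, 0, 0, 0, 0]
    - [0.053, 0.085, 0, 0, 0, 0, 0]

```text
t: 13.48
position: [591.5, 97.4, 37.4]
tcp_rot: [[-0.066, 0.998, -0.003], [0.998, 0.066, -0.0], [-0.0, -0.003, -1.0]]
ft_force: [-1.0, -0.1, 0.2]
gripper_width: 0.9
grasp_force: 0.0
```

```bash
python3 chk.py s3
```

```text
[86.4 23.8] 37.4 [-1.  -0.1  0.2]
[289. 183.] 63 st [ 76.  49. 163.] ztop 167.4
[327. 189.] 35 st [ 37. -71.  65.] ztop 138.7
[282. 186.] 16 st [ 89.  59. 152.] ztop 157.3
[292. 191.] 16 st [ 60.  59. 152.] ztop 158.0
[307. 212.] 137 st [40. 28. 65.] ztop 68.5
[335. 215.] 128 st [-12. -25.  38.] ztop 50.3
[288. 222.] 149 st [60. 78. 65.] ztop 68.6
```

View pics/s3.png

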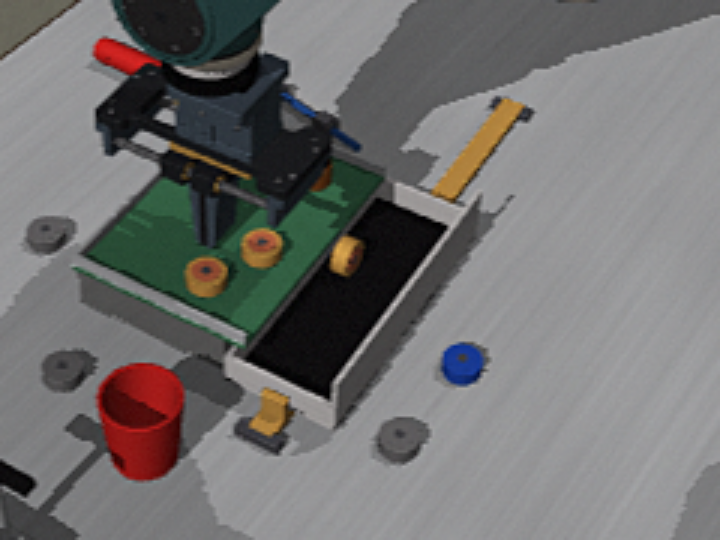

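Barrel A stands on edge inside the tray at crop (347,257), leaning on the back wall, which is allowed. The fingers at (210,235) are behind barrel B at (262,247), so I'm sweeping B.

Request:
drive_tool:
  targets:
    - [0, -0.006, 0, 0, 0, 0, 0]
    - [0, -0.014, 0, 0, 0, 0, 0]
    - [0, -0.022, 0, 0, 0, 0, 0]
    - [0, -0.03, 0, 0, 0, 0, 0]
    - [0, -0.038, 0, 0, 0, 0, 0]
    - [0, -0.046, 0, 0, 0, 0, 0]
    - [0, -0.054, 0, 0, 0, 0, 0]
    - [0, -0.062, 0, 0, 0, 0, 0]
    - [0, -0.07, 0, 0, 0, 0, 0]
    - [0, -0.078, 0, 0, 0, 0, 0]
    - [0, -0.084, 0, 0, 0, 0, 0]
    - [0, -0.084, 0, 0, 0, 0, 0]
    - [0, -0.07, -0.04, 0, 0, 0, 0]
    - [0.02, -0.03, -0.05, 0, 0, 0, 0]
    - [0.051, 0.02, -0.05, 0, 0, 0, 0]
    - [0.051, 0.022, -0.05, 0, 0, 0, 0]
    - [0.051, 0.022, -0.02, 0, 0, 0, 0]
    - [0.051, 0.022, 0, 0, 0, 0, 0]
    - [0.051, 0.022, 0, 0, 0, 0, 0]

```text
t: 15.9
position: [610.1, 149.7, 37.6]
tcp_rot: [[-0.066, 0.998, -0.003], [0.998, 0.066, -0.001], [-0.0, -0.003, -1.0]]
ft_force: [0.2, -0.4, 0.5]
gripper_width: 0.1
grasp_force: 0.0
```

```bash
python3 chk.py
```

```text
[108.4  74.7] 37.6 [ 0.2 -0.4  0.5]
[324. 189.] 81 st [ 45. -69.  64.] ztop 79.3
[269. 192.] 64 st [ 99. 100. 162.] ztop 167.8
[335. 215.] 127 st [-14. -25.  38.] ztop 50.3
[288. 222.] 149 st [61. 79. 65.] ztop 69.0
[325. 228.] 132 st [-13.  28.  39.] ztop 49.7
```

Request:
drive_tool:
  targets:
    - [0, -0.006, 0, 0, 0, 0, 0]
    - [0, -0.014, 0, 0, 0, 0, 0]
    - [0, -0.022, 0, 0, 0, 0, 0]
    - [0, -0.03, 0, 0, 0, 0, 0]
    - [0, -0.038, 0, 0, 0, 0, 0]
    - [0, -0.046, 0, 0, 0, 0, 0]
    - [0, -0.054, 0, 0, 0, 0, 0]
    - [0, -0.062, 0, 0, 0, 0, 0]
    - [0, -0.07, 0, 0, 0, 0, 0]
    - [0, -0.078, 0, 0, 0, 0, 0]
    - [0, -0.086, 0, 0, 0, 0, 0]
    - [0, -0.094, 0, 0, 0, 0, 0]
    - [0, -0.102, 0, 0, 0, 0, 0]
    - [0, -0.107, 0, 0, 0, 0, 0]
    - [0, -0.107, 0, 0, 0, 0, 0]
    - [0, -0.09, -0.04, 0, 0, 0, 0]
    - [0, -0.05, -0.09, 0, 0, 0, 0]
    - [0, 0, -0.14, 0, 0, 0, 0]
    - [0, 0.04, -0.15, 0, 0, 0, 0]
    - [0, 0.04, -0.15, 0, 0, 0, 0]

```text
t: 18.45
position: [654.9, 153.0, 191.0]
tcp_rot: [[-0.066, 0.998, 0.004], [0.998, 0.066, 0.001], [0.0, 0.004, -1.0]]
ft_force: [-1.2, -0.8, 0.1]
gripper_width: 0.2
grasp_force: 0.0
```

```bash
python3 chk.py s4
```

```text
[153.3  75.1] 191.0 [-1.2 -0.8  0.1]
[252. 133.] 57 st [133. 100. 316.] ztop 320.5
[325. 189.] 72 st [ 44. -69.  64.] ztop 76.6
[335. 215.] 122 st [-13. -25.  39.] ztop 49.8
[325. 228.] 131 st [-13.  27.  40.] ztop 50.4
[314. 241.] 139 st [-13.  79.  39.] ztop 50.1
```

View pics/s4.png

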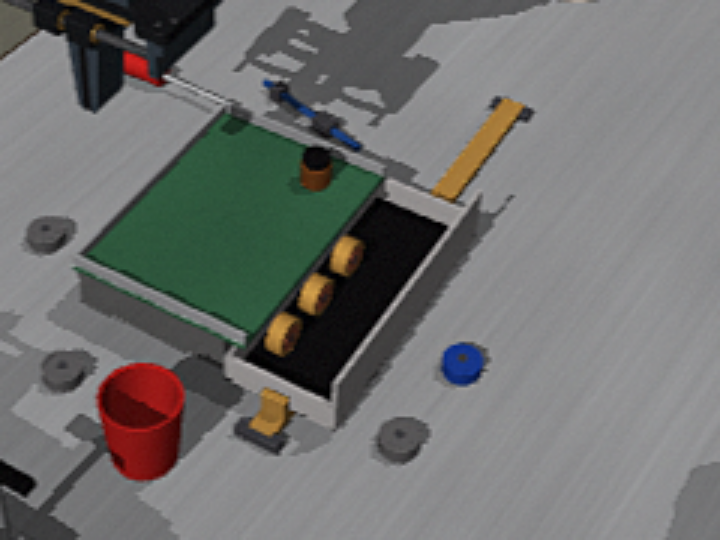

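All three barrels stand at rest in the tray at crop (283,335), (316,295) and (347,257). The jar is unmoved at (316,168), the carriage is at its stop, and the arm is clear.

```bash
python3 -c "
from rig import r
print(r.close_job())"
```

```text
the job is handed in; nothing more can be done
None
```

I pushed the carriage against its stop and swept all three barrels into it, where they stand on edge against the back wall; the jar and the other things in view are unmoved, and the job is handed in at about 18.5 s (no verdict returned).

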